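Click the gate-speed selector round to the green dot and confirm

TASK

On the grey console, push the orange fin of the selector dial clockwise (seen from above) with a fingertip, click by click, until it points at the green dot, without going past it and without pinching the fin. Then press the blue button on its own housing fully down and let it come back up. Leave everything parked on the ledge where it stands.

Things in the scene. Friction and masses are not known exactly. Their poses are not given: they have to be found in the camera images.
- console: fixed grey box, 150 x 150 x 55 mm high, origin under its centre; its x axis points away from the robot at yaw 0. On its flat top lies the selector dial, ringed by a half circle of seven dots (five white, one green, one red) 58 mm from the dial's axis, 30 deg apart, each disc-centre in line with a detent, running clockwise from the console's +y through +x to -y
- dial_axis (a point): point on the dial's turning axis (vertical, at the console's centre) on the upper face of the black dial disc (90 mm across), 64 mm above the work surface
- dial (a joint): angle of the dial in rad, growing clockwise seen from above. At 0 the fin points to the console's +y (first dot), at 1.571 to its +x (fourth dot), at 3.142 to its -y (seventh dot). Sprung detents at each dot: leaving a dot takes up to about 0.35 N m (about 9 N near the fin's end); past midway the dial snaps forward to the next dot and stays. Starts at, or caught just between, the first two dots
- fin_end (a point): top edge of the outer end of the orange fin: the fin is an upright radial plate 14 mm thick, standing 28 to 30 mm above the disc, from 12 mm behind the axis to 44 mm out from it; a white line runs along its top
- dial_pointer (a point): imaginary point in line with the fin, 58 mm from the dial's axis, at the level of the console's top: it lies over a dot when the fin points at that dot
- green_dot: green disc, 14 mm across, 2 mm thick, fixed on the console's top: the setting wanted. It is either the fourth or the fifth dot (dial 1.571 or 2.094)
- red_dot: red disc of the same size at the other of these two dots: not wanted
- enter (a joint): travel of the blue push button in m: 0 up, 0.006 fully down; a spring returns it; fully down takes about 5 N
- enter_top (a point): centre of the top face of the blue button (36 mm across; it moves with the button), 22 mm above the work surface when up; the button sticks up 10 mm out of its own fixed black round housing (52 mm across, 12 mm high)
- lunchbox: blue plastic lunchbox, 154 x 204 x 68 mm high, origin under its centre; bystander, leave in place
- wrench: black steel adjustable wrench, 200 mm long, lying flat along its x axis; bystander, leave in place
- shaker: white ceramic salt shaker, 44 mm across, 84 mm high, origin under its centre; bystander, leave in place
- train_car: red wooden toy train car, 100 x 56 x 54 mm high, origin under its centre; bystander, leave in place
- tape_roll: upright-axis roll of amber parcel tape, 100 mm across, 48 mm high, lying flat, origin under its centre; bystander, leave in place
- carton: small brown carton, 120 x 160 x 80 mm high, origin under its centre; bystander, leave in place
There are look-alikes about, which are no part of the job. There is more than one size of the part that bears enter; the job needs the smaller. Leave any yellow look-alike of the console alone.

How it is judged:
By the outcome, as a careful person would: the job done as asked, in the order asked, and still so for the second after the job is handed in, with the robot touching nothing.
It also fails if it takes over 64 s, if anything falls off the work surface, if the arm or the gripper's body presses on something with over 40 N, if the wrist force passes 120 N, or if a joint passes its speed limit or range.

ROBOT

A 7-joint arm with a two-finger parallel gripper is mounted at the origin on the work surface. World frame = base frame: x ahead of the robot, y to its left, z up, the work surface at z = 0. Lengths are in m, angles in rad, forces in N, time in s.
With the tool pointing down it reaches from about 0.4 to 0.875 m from the base axis. Payload 19.3 kg.
Tool frame: the origin (TCP) lies on the mounting face of the last link; the fingertips stand 173 mm ahead of it and the grasp point (between the pads) lies 155 mm ahead of it (bot.tip_extent is the distance from the TCP to the fingertips, in m); z points along the fingers, y is the line along which they close (so a half turn about z gives the same grasp; the last joint's range is limited). The gripper opens to 85 mm and grips with 20 to 120 N. Pads are 22 mm wide; open, the fingers measure 114 mm over their backs; the gripper's body (76 mm by 85 mm) begins 54 mm behind the grasp point. The pads swing forward as they close: fully open they stand 13 mm farther back than shut.
Start: joints at [-1.275, 0.521, -0.036, 1.599, 0.021, 1.021, -0.113], TCP at [0.224, 0.584, 0.405] pointing down, gripper open.
Joint ranges: [-2.91, 2.91], [-0.3, 2.13], [-1.5, 1.42], [0.17, 2.43], [-1.26, 4.41], [0.16, 1.93], [-2.52, 2.52]. Speed limits (rad/s): [1.89, 1.89, 2.39, 2.39, 3.01, 3.01, 3.01].

INTERFACE

Orientations are given as a unit quaternion [w, x, y, z].
In Python, from rig import bot, optics, close_job gives the robot as it stands. The module is installed in compiled form; this text tells all that it offers.
- The arm moves only by the shell command python3 -m creep 'ROWS' [FORCE]. ROWS is JSON, a list of rows, each a list of 7 numbers: the shift along the tool's x, y, z in units of 0.04 m (1.0 is 0.04 m), then the turn, a rotation vector about the tool's x, y, z in units of 0.15 rad (1.0 is 0.15 rad), then the opening, from -1 (shut) to 1 (fully open). In form: [[dx, dy, dz, rx, ry, rz, claw], ...]. A call has 1 to 10 rows; each row shifts and turns the commanded pose from where the row before left it, along the tool's axes as they then stand; what a row does not reach is not made up. A row lasts 1/10 s, in which the tool goes at most 50 mm and 8.59 degrees, less where a joint would pass 70% of its speed; a pose out of reach is approached as far as the arm can. A call with a number of a shift or a turn outside -1 to 1 is refused whole. A call with a gripper value outside its range is refused whole. The fingers move at their own pace and stop on an object; FORCE is the grip in N (left out, the last holds). Time passes only in rows, so rows that do not move let the fingers close. It gives the time, the measured TCP pose, the force, the opening and the grip force at its end, in the units of the state.
- bot.get_obs(): the state, without advancing time (a new reading comes with each control period).
- optics.grab_frame(name): name is "scene" or "top"; returns a dict with "image" (420x560x3 uint8, red, green, blue), "range_z" (420x560 float32, m along the optical axis (not along the pixel's ray), 0 where there is no reading), "mtx" (3x3 intrinsics, pixels), "view" (4x4, takes a point from world to camera coordinates). Camera axes: x right, y up, looking along -z (the intrinsics and any distortion apply to the point x, -y, -z); pixel columns grow to the right and rows downward; lengths in m; the calibration is good to about 2 mm. A picture is of the moment at which its call begins.
- close_job(): hands the job in; it is judged then, once.
The state is a dict: "time": time; "q": joint angles; "dq": joint speeds; "effort": joint torques, N m; "eef_pos": TCP position; "tcp_rot": TCP orientation; "wrist_force": force on the tool from outside, world axes, zero at the start; "moment": the same for the moment, N m; "gripper_width": opening from 0.0 (shut) to 1.0 (fully open); "grasp_force": force on a finger pad.
Only numpy, scipy, OpenCV 4.12 (cv2) and the standard library are available. Lean on these libraries where they do the work, as an engineer would, in place of code of your own. Each camera call takes 0.05 s, during which the arm holds its last target. There are 200 camera calls.

## Working session

There is one attempt and no reset: what is moved stays moved. The work goes in short steps, Python scripts to look and compute and a shell command to move; the robot and the scene stay as the last step left them, time stands still between calls to the robot, and variables do not carry over. Pictures are saved under pics/ and viewed, at most 10 in all, crops included, and the job is handed in when it is done.

```bash
mkdir -p pics; cat > h.py <<'E'
import numpy as np, cv2
from rig import bot, optics
def grab(n):
    f=optics.grab_frame(n); np.savez(''+n+'.npz',**f); return f
def load(n): return np.load(''+n+'.npz')
def world(f,u,v,z=None):
    K=f['mtx'];V=np.linalg.inv(f['view'])
    d=np.array([(u-K[0,2])/K[0,0],-(v-K[1,2])/K[1,1],-1.])
    o=V[:3,3]; w=V[:3,:3]@d
    if z is None: t=float(f['range_z'][int(round(v)),int(round(u))])
    else: t=(z-o[2])/w[2]
    return o+t*w
E
python3 - <<'E'
from h import *
for n in('top','scene'):
    f=grab(n); cv2.imwrite(f'pics/{n}0.png',f['image'][:,:,::-1])
o=bot.get_obs();print(o['time'],o['eef_pos'],o['tcp_rot'],o['wrist_force'])
E
```

```text
0.1 [0.22353005 0.58352298 0.40413843] [-5.91703974e-05  1.81903180e-01  9.83316290e-01 -5.51101722e-04] [ 0.17012394 -0.44132154  0.59187201]
```

View pics/top0.png

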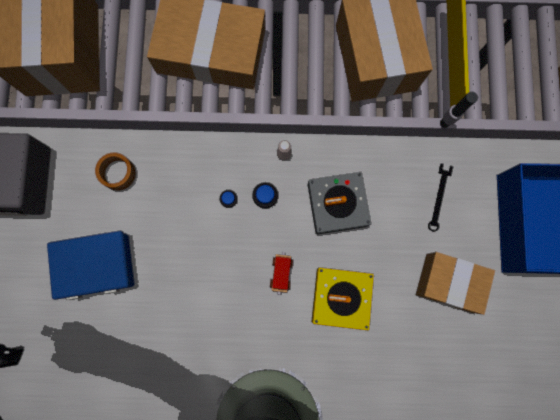

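View pics/scene0.png

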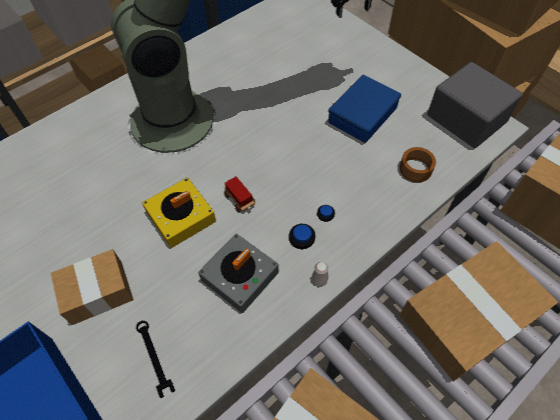

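```bash
python3 - <<'E'
from h import *
f=load('top');c=f['image'][160:250,205:380,::-1]
cv2.imwrite('pics/crop1.png',cv2.resize(c,None,fx=4.5,fy=4.5,interpolation=cv2.INTER_CUBIC))
im=f['image'].astype(int);r,g,b=im[...,0],im[...,1],im[...,2]
def blob(m,u0,u1,v0,v1,z,name):
    k=np.zeros(m.shape,bool);k[v0:v1,u0:u1]=m[v0:v1,u0:u1];v,u=np.nonzero(k)
    if len(u): print(name,len(u),u.mean().round(1),v.mean().round(1),world(f,u.mean(),v.mean(),z).round(4), u.min(),u.max(),v.min(),v.max())
blob((g>r+30)&(g>b+30),310,370,170,235,.057,'green')
blob((r>g+60)&(r>b+60)&(g<60),310,370,170,195,.057,'red')
blob((r>g+50)&(r>b+60),318,355,190,212,.093,'fin')
blob((b>r+50),215,243,185,212,.02,'small')
blob((b>r+50),248,282,178,212,.03,'big')
blob((r<50)&(g<50)&(b<50),320,362,182,222,.064,'disc')
for p in [(229,198),(265,195),(332,201),(350,212)]: print(p,world(f,*p).round(4))
E
```

```text
green 17 335.9 180.6 [ 0.6455 -0.1712  0.057 ] 334 338 179 182
red 19 346.8 181.8 [ 0.6427 -0.2012  0.057 ] 345 349 180 184
fin 70 337.0 199.8 [ 0.5854 -0.1695  0.093 ] 326 345 196 204
small 129 227.3 197.4 [0.5988 0.1275 0.02  ] 221 233 192 203
big 268 264.7 193.6 [0.6101 0.0232 0.03  ] 256 273 185 202
disc 665 340.6 201.6 [ 0.5861 -0.1833  0.064 ] 324 355 186 217
(229, 198) [0.5976 0.123  0.0179]
(265, 195) [0.6064 0.0222 0.0288]
(332, 201) [ 0.5816 -0.1561  0.095 ]
(350, 212) [ 0.559  -0.2092  0.0602]
```

View pics/crop1.png

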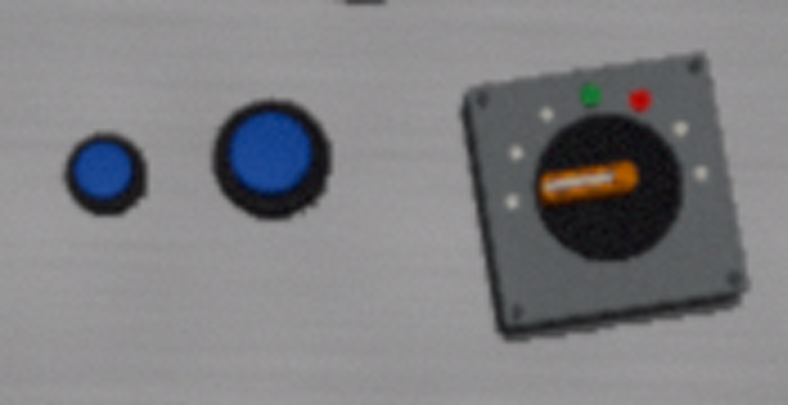

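Small button, full-frame (228,198), has a housing about 50 mm across. The big one is at (265,194), about 70 mm across, and is the look-alike. The grey console is at (340,202). The yellow one at (344,298) is to be left alone. In the crop the dots clockwise from the fin are white, white, white, green (590,95), red (640,100), so green is the fourth (dial 1.571). The fin sits at about the first dot and the console yaw is about +9.5°.

```bash
python3 -m creep '[[0,0,0,0,0,-0.9,-1],[0,0,0,0,0,-0.9,-1],[0,0,0,0,0,-0.9,-1],[0,0,0,0,0,-0.85,-1]]' 20
python3 -m creep '[[-0.35,-0.98,0,0,0,0,-1],[-0.35,-0.98,0,0,0,0,-1],[-0.35,-0.98,0,0,0,0,-1],[-0.35,-0.98,0,0,0,0,-1],[-0.35,-0.98,0,0,0,0,-1],[-0.35,-0.98,0,0,0,0,-1],[-0.35,-0.98,0,0,0,0,-1],[-0.35,-0.98,0,0,0,0,-1],[-0.35,-0.98,0,0,0,0,-1],[-0.35,-0.98,0,0,0,0,-1]]'
python3 -m creep '[[-0.13,-0.98,0,0,0,0,-1],[-0.13,-0.98,0,0,0,0,-1],[-0.13,-0.98,0,0,0,0,-1],[-0.13,-0.98,0,0,0,0,-1],[-0.13,-0.98,0,0,0,0,-1],[-0.13,-0.98,0,0,0,0,-1],[-0.13,-0.98,0,0,0,0,-1],[-0.13,-0.98,0,0,0,0,-1],[-0.13,-0.98,0,0,0,0,-1],[-0.13,-0.98,0,0,0,0,-1]]'
cat >> h.py <<'E'
from scipy.spatial.transform import Rotation as Ro
def st(target=None,ang=None):
    "pose; offset to target in tool units; yaw of tool x in deg"
    o=bot.get_obs();w,x,y,z=o['tcp_rot'];M=Ro.from_quat([x,y,z,w]).as_matrix();p=np.array(o['eef_pos'])
    print('t',round(o['time'],2),'p',p.round(4),'xyaw',np.degrees(np.arctan2(M[1,0],M[0,0])).round(2),'zaxis',M[:,2].round(3),'F',np.round(o['wrist_force'],1),'g',round(o['gripper_width'],2),'q',np.round(o['q'],2))
    if target is not None: print('units',(M.T@(np.array(target)-p)/.04).round(2))
E
python3 -c "
from h import *
st([.543,-.157,.247])"
```

```text
time: 0.5
eef_pos: [0.2235, 0.5836, 0.4044]
tcp_rot: [-0.0, -0.086, 0.996, -0.0]
wrist_force: [0.6, -0.4, -0.0]
gripper_width: 0.328
grasp_force: 0.0
time: 1.5
eef_pos: [0.4271, 0.2187, 0.4047]
tcp_rot: [-0.0, -0.083, 0.997, -0.0]
wrist_force: [1.0, 0.5, -0.6]
gripper_width: -0.0
grasp_force: 0.0
time: 2.5
eef_pos: [0.5432, -0.1592, 0.4045]
tcp_rot: [-0.0, -0.083, 0.997, 0.0]
wrist_force: [0.9, 1.0, 0.1]
gripper_width: 0.003
grasp_force: 0.0
t 2.5 p [ 0.5432 -0.1592  0.4045] xyaw -170.44 zaxis [-0.  0. -1.] F [0.9 1.  0.1] g 0.0 q [ 0.11  0.43  0.1   1.76 -0.05  0.95  1.97]
units [-0.01  0.06  3.94]
```

```bash
python3 -m creep '[[0,0,0.8,0,0,0,-1],[0,0,0.8,0,0,0,-1],[0,0,0.8,0,0,0,-1],[0,0,0.8,0,0,0,-1],[0,0,0.5,0,0,0,-1],[0,0.05,0.24,0,0,0,-1],[0,0,0,0,0,0,-1]]'
python3 - <<'E'
from h import *
st([.543,-.157,.247])
f=grab('scene');a=cv2.resize(f['image'][190:320,170:300,::-1],None,fx=4.5,fy=4.5,interpolation=cv2.INTER_CUBIC)
cv2.imwrite('pics/s1.png',a)
E
```

```text
time: 3.2
eef_pos: [0.5424, -0.1553, 0.2462]
tcp_rot: [-0.001, -0.083, 0.997, 0.0]
wrist_force: [0.1, -0.3, 0.7]
gripper_width: 0.0
grasp_force: 0.0
t 3.2 p [ 0.5424 -0.1553  0.2462] xyaw -170.43 zaxis [-0.002  0.    -1.   ] F [ 0.1 -0.3  0.7] g 0.0 q [ 0.13  0.65  0.07  1.88 -0.07  0.62  1.98]
units [-0.01 -0.04 -0.02]
```

View pics/s1.png

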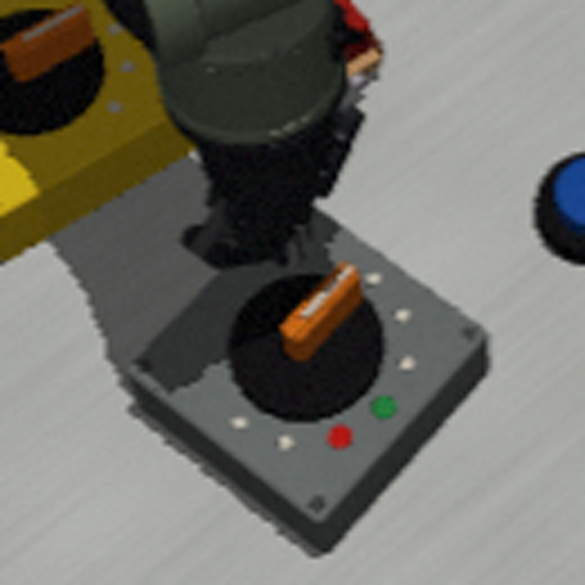

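The finger is behind the fin, and the fin points at about the first dot (crop 373,278), with green at (384,406) as the fourth. Approaching for contact.

```bash
python3 -m creep '[[-0.1,0,0,0,0,0,-1],[-0.1,0,0,0,0,0,-1],[-0.1,0,0,0,0,0,-1],[-0.1,0,0,0,0,0,-1]]'
for i in 1; do python3 -m creep '[[-0.05,0,0,0,0,0,-1],[-0.05,0,0,0,0,0,-1]]'; done
```

```text
time: 3.65
eef_pos: [0.559, -0.1529, 0.2476]
tcp_rot: [0.0, -0.083, 0.997, -0.0]
wrist_force: [-0.1, -0.8, -0.6]
gripper_width: -0.004
grasp_force: 0.0
time: 3.85
eef_pos: [0.5626, -0.1523, 0.2471]
tcp_rot: [-0.0, -0.083, 0.997, -0.0]
wrist_force: [0.4, -0.3, 0.4]
gripper_width: -0.003
grasp_force: 0.0
```

Not touching yet; smaller steps on.

```bash
for i in 1 ; do python3 -m creep '[[-0.05,0,0,0,0,0,-1],[-0.05,0,0,0,0,0,-1]]';  python3 -m creep '[[-0.05,0,0,0,0,0,-1]]'; python3 -m creep '[[-0.05,0,0,0,0,0,-1]]'; done | grep -E "eef|force|time"
```

```text
time: 4.05
eef_pos: [0.5664, -0.1517, 0.2471]
wrist_force: [-2.7, -1.0, -0.5]
grasp_force: 1.9
time: 4.15
eef_pos: [0.5674, -0.1515, 0.2468]
wrist_force: [-14.8, 0.3, 9.8]
grasp_force: 7.5
time: 4.25
eef_pos: [0.5684, -0.1514, 0.2467]
wrist_force: [-24.5, 1.6, 16.4]
grasp_force: 12.1
```

```bash
python3 - <<'E'
from h import *
print(bot.tip_extent); st(); print(bot.get_obs()['moment'])
f=grab('scene');a=cv2.resize(f['image'][225:300,195:285,::-1],None,fx=7,fy=7,interpolation=cv2.INTER_CUBIC)
cv2.imwrite('pics/s2.png',a); st()
E
```

```text
0.1734
t 4.25 p [ 0.5684 -0.1514  0.2467] xyaw -170.49 zaxis [-0.006  0.    -1.   ] F [-24.5   1.6  16.4] g 0.0 q [ 0.11  0.68  0.07  1.82 -0.07  0.66  1.96]
[ 0.03872614  5.00387151 -0.00712746]
t 4.3 p [ 0.5684 -0.1514  0.2467] xyaw -170.5 zaxis [-0.007  0.    -1.   ] F [-20.8   0.3  15.1] g 0.0 q [ 0.11  0.68  0.07  1.82 -0.07  0.66  1.96]
```

View pics/s2.png

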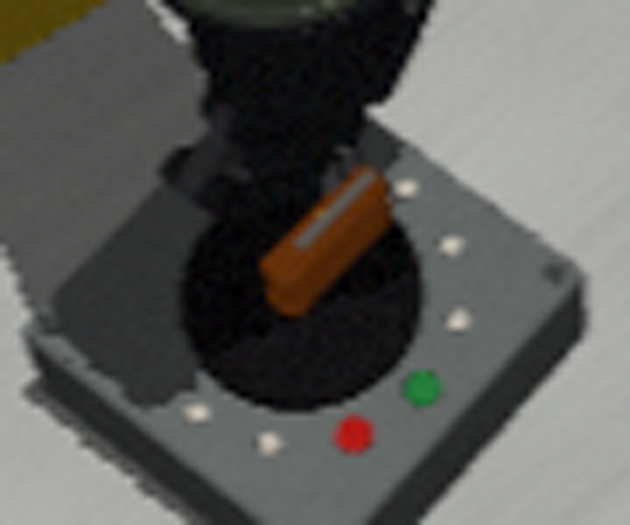

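The fin is near dot 1 (crop 405,188), turned slightly clockwise of my tool. The finger's inner corner touches near the axis, which explains the high force. I'll back off, shift outward for leverage, turn the tool slightly and push again.

```bash
python3 -m creep '[[0.2,0,0,0,0,0,-1],[0.05,0.2,0,0,0,0.3,-1],[0,0.05,0,0,0,0.3,-1],[0,0,0,0,0,0,-1]]'
python3 -m creep '[[-0.06,0,0,0,0,0,-1],[-0.06,0,0,0,0,0,-1],[-0.06,0,0,0,0,0,-1],[0,0,0,0,0,0,-1]]'
python3 -m creep '[[-0.05,0,0,0,0,0,-1]]';python3 -m creep '[[-0.05,0,0,0,0,0,-1]]'
python3 -c "
from h import *
st()"
```

```text
time: 4.7
eef_pos: [0.5588, -0.1425, 0.2471]
tcp_rot: [0.0, -0.038, 0.999, 0.0]
wrist_force: [0.9, -0.4, -0.3]
gripper_width: -0.003
grasp_force: 0.0
time: 5.1
eef_pos: [0.5656, -0.1424, 0.2469]
tcp_rot: [-0.001, -0.038, 0.999, 0.0]
wrist_force: [-6.6, -0.5, 5.6]
gripper_width: 0.004
grasp_force: 3.7
time: 5.2
eef_pos: [0.5667, -0.1423, 0.2467]
tcp_rot: [-0.002, -0.038, 0.999, 0.0]
wrist_force: [-18.9, 1.0, 9.9]
gripper_width: -0.001
grasp_force: 9.5
time: 5.3
eef_pos: [0.5679, -0.1422, 0.2465]
tcp_rot: [-0.004, -0.038, 0.999, 0.001]
wrist_force: [-27.8, 3.7, 17.5]
gripper_width: 0.003
grasp_force: 14.2
t 5.3 p [ 0.5679 -0.1422  0.2465] xyaw -175.62 zaxis [-0.007  0.001 -1.   ] F [-27.8   3.7  17.5] g 0.0 q [ 0.08  0.67  0.1   1.83 -0.1   0.65  1.88]
```

```bash
python3 - <<'E'
from h import *
print(bot.get_obs()['moment'])
f=grab('scene');a=cv2.resize(f['image'][225:290,205:275,::-1],None,fx=8,fy=8,interpolation=cv2.INTER_CUBIC)
a=cv2.convertScaleAbs(a,alpha=2.2,beta=20)
cv2.imwrite('pics/s3.png',a)
V,U=np.mgrid[225:290,205:275]
P=np.array([[world(f,u,v) for u in range(205,275)] for v in range(225,290)])
# points of dark (finger) near tip: list lowest finger points & fin
im=f['image'][225:290,205:275].astype(int)
fin=(im[...,0]>im[...,2]+50)&(P[...,2]>.07)
q=P[fin];print('fin',q.min(0).round(3),q.max(0).round(3))
fg=(~fin)&(P[...,2]>.07)&(P[...,2]<.13)&(im.sum(2)<200)
q=P[fg]
for z in np.arange(.07,.13,.01):
    s=q[(q[:,2]>=z)&(q[:,2]<z+.01)]
    if len(s): print(round(z,3),len(s),s.min(0).round(3),s.max(0).round(3))
E
```

```text
[ 0.52958744  5.75421219 -0.02808672]
fin [ 0.578 -0.195  0.07 ] [ 0.599 -0.138  0.099]
0.07 2 [ 0.584 -0.193  0.071] [ 0.591 -0.14   0.08 ]
0.08 11 [ 0.565 -0.177  0.08 ] [ 0.59 -0.13  0.09]
0.09 17 [ 0.571 -0.156  0.09 ] [ 0.584 -0.129  0.1  ]
0.1 18 [ 0.572 -0.157  0.1  ] [ 0.58  -0.136  0.109]
0.11 12 [ 0.574 -0.159  0.111] [ 0.581 -0.128  0.119]
0.12 63 [ 0.56  -0.177  0.12 ] [ 0.583 -0.105  0.13 ]
```

View pics/s3.png

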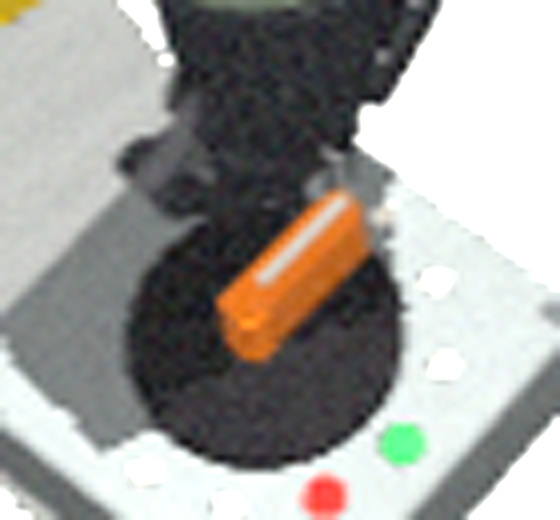

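The finger is on the fin's face and the fin has not moved. I'll hold to see whether it creeps (damping), since the force had relaxed earlier.

```bash
python3 -m creep '[[0,0,0,0,0,0,-1],[0,0,0,0,0,0,-1],[0,0,0,0,0,0,-1]]' | grep -E "eef|wrist|time"
python3 -m creep '[[0,0,-0.08,0,0,0,-1],[0,0,-0.08,0,0,0,-1],[0,0,0,0,0,0,-1]]'| grep -E "eef|wrist|time"
```

```text
time: 5.65
eef_pos: [0.5677, -0.1422, 0.2465]
wrist_force: [-22.4, 3.6, 15.0]
time: 5.95
eef_pos: [0.5692, -0.142, 0.253]
wrist_force: [-6.3, 1.5, -0.7]
```

```bash
for i in 1 2 3; do python3 -m creep '[[-0.05,0,0,0,0,0,-1]]'| grep -E "eef|wrist|time"; done; python3 -c "
from h import *
st()"
```

```text
time: 6.05
eef_pos: [0.5708, -0.1418, 0.2529]
wrist_force: [-11.6, 2.5, 3.6]
time: 6.15
eef_pos: [0.573, -0.1415, 0.2529]
wrist_force: [-9.4, 4.2, 2.7]
time: 6.25
eef_pos: [0.5753, -0.1412, 0.253]
wrist_force: [-5.1, 3.9, 0.8]
t 6.25 p [ 0.5753 -0.1412  0.253 ] xyaw -175.58 zaxis [-0.003  0.001 -1.   ] F [-5.1  3.9  0.8] g -0.0 q [ 0.07  0.67  0.1   1.81 -0.1   0.67  1.88]
```

It turns freely at this height and the force is past its peak. Continuing until it snaps.

```bash
for i in 1 2 3; do python3 -m creep '[[-0.06,0.01,0,0,0,0.5,-1]]'| grep -E "eef|wrist|time"; done; python3 -c "
from h import *
st()
f=grab('scene');im=f['image'][225:300,195:285].astype(int)
w=(im[...,0]>im[...,2]+50)
P=[world(f,u+195,v+225) for v,u in zip(*np.nonzero(w))];P=np.array(P);P=P[(P[:,2]>.075)&(P[:,2]<.1)]
a=P[:,:2]-[.586,-.182];t=a[P[:,2]>.09];print(len(t),P.min(0).round(3),P.max(0).round(3))
far=t[np.hypot(*t.T)>.025];print('angle',np.degrees(np.arctan2(far[:,1],far[:,0])).mean())
"
```

```text
time: 6.35
eef_pos: [0.5779, -0.1406, 0.253]
wrist_force: [-2.7, 4.5, -0.6]
time: 6.45
eef_pos: [0.5806, -0.1402, 0.2531]
wrist_force: [-1.7, 2.3, -0.9]
time: 6.55
eef_pos: [0.5833, -0.1402, 0.2533]
wrist_force: [-0.3, -0.5, 0.1]
t 6.55 p [ 0.5833 -0.1402  0.2533] xyaw 171.36 zaxis [-0.  0. -1.] F [-0.3 -0.5  0.1] g 0.0 q [ 0.03  0.68  0.16  1.79 -0.16  0.68  1.7 ]
72 [ 0.582 -0.194  0.075] [ 0.609 -0.14   0.099]
angle 62.32685333462466
```

Snapped to dot 2 (fin at about 65°). Second click: align the tool, then arc about the axis.

```bash
cat > fin.py <<'E'
from h import *
st()
f=grab('scene');im=f['image'][225:300,195:285].astype(int)
w=(im[...,0]>im[...,2]+50)
P=np.array([world(f,u+195,v+225) for v,u in zip(*np.nonzero(w))]);t=P[(P[:,2]>.089)&(P[:,2]<.1)][:,:2]
c=t.mean(0);d=np.linalg.svd(t-c)[2][0];d*=np.sign(d@(c-[.586,-.182]))
print('fin dial deg',99.5-np.degrees(np.arctan2(d[1],d[0])),len(t),c)
E
python3 -m creep '[[0.03,0,0,0,0,0.7,-1],[0.03,0,0,0,0,0.7,-1],[0,0,0,0,0,0,-1]]'; python3 fin.py
python3 -m creep '[[-0.1,0.02,0,0,0,0.35,-1],[-0.055,0.02,0,0,0,0.35,-1],[-0.055,0.02,0,0,0,0.35,-1]]'; python3 fin.py
```

```text
time: 6.9
eef_pos: [0.5809, -0.1397, 0.2534]
tcp_rot: [-0.0, 0.178, 0.984, -0.0]
wrist_force: [0.4, 0.1, -1.1]
gripper_width: -0.001
grasp_force: 0.0
t 6.9 p [ 0.5809 -0.1397  0.2534] xyaw 159.46 zaxis [-0. -0. -1.] F [ 0.4  0.1 -1.1] g -0.0 q [-0.01  0.69  0.22  1.8  -0.22  0.68  1.54]
fin dial deg 32.19474101678993 78 [ 0.59580794 -0.17050093]
time: 7.25
eef_pos: [0.5883, -0.1403, 0.253]
tcp_rot: [-0.003, 0.254, 0.967, 0.0]
wrist_force: [-20.0, 10.9, 11.2]
gripper_width: -0.001
grasp_force: 11.0
t 7.25 p [ 0.5883 -0.1403  0.253 ] xyaw 150.59 zaxis [-0.005  0.002 -1.   ] F [-20.   10.9  11.2] g -0.0 q [-0.04  0.7   0.26  1.78 -0.26  0.7   1.42]
fin dial deg 33.30986295109679 76 [ 0.59614081 -0.1701319 ]
```

```bash
python3 -m creep '[[0,0,-0.06,0,0,0,-1],[0,0,-0.06,0,0,0,-1],[0,0,0,0,0,0,-1]]'; python3 fin.py

```

```text
time: 7.6
eef_pos: [0.5878, -0.1403, 0.2571]
tcp_rot: [-0.003, 0.253, 0.968, 0.0]
wrist_force: [-12.3, 4.1, -5.5]
gripper_width: 0.001
grasp_force: 6.2
t 7.6 p [ 0.5878 -0.1403  0.2571] xyaw 150.72 zaxis [-0.006  0.002 -1.   ] F [-12.3   4.1  -5.5] g 0.0 q [-0.04  0.7   0.26  1.78 -0.26  0.71  1.42]
fin dial deg 32.240808378857565 83 [ 0.59575981 -0.17087738]
```

```bash
for i in 1 2 3; do python3 -m creep '[[-0.05,0.02,0,0,0,0.1,-1]]'| grep -E "eef|wrist"; done; python3 fin.py

```

```text
eef_pos: [0.5892, -0.1404, 0.2567]
wrist_force: [-23.3, 8.5, 0.4]
eef_pos: [0.5912, -0.1407, 0.2567]
wrist_force: [-6.3, 2.2, 2.8]
eef_pos: [0.5952, -0.1417, 0.2576]
wrist_force: [-5.0, 2.3, -3.4]
t 7.95 p [ 0.5952 -0.1417  0.2576] xyaw 148.09 zaxis [-0.003  0.001 -1.   ] F [-5.   2.3 -3.4] g -0.0 q [-0.05  0.71  0.27  1.76 -0.27  0.72  1.38]
fin dial deg 43.66848947321525 85 [ 0.59862966 -0.17223446]
```

```bash
for i in 1 2; do python3 -m creep '[[-0.05,0.02,0,0,0,0.3,-1]]'| grep -E "eef|wrist"; done; python3 -m creep '[[0,0,0,0,0,0.2,-1]]'| grep -E "eef|wrist"; python3 fin.py

```

```text
eef_pos: [0.5978, -0.1423, 0.2581]
wrist_force: [-4.0, 2.0, -2.9]
eef_pos: [0.6, -0.1427, 0.2581]
wrist_force: [-1.6, 0.8, -1.9]
eef_pos: [0.6004, -0.1429, 0.2583]
wrist_force: [-0.3, -0.6, -0.3]
t 8.3 p [ 0.6004 -0.1429  0.2583] xyaw 141.04 zaxis [ 0. -0. -1.] F [-0.3 -0.6 -0.3] g -0.0 q [-0.07  0.72  0.31  1.74 -0.3   0.73  1.29]
fin dial deg 52.08635817808211 86 [ 0.60159466 -0.17098518]
```

```bash
python3 -m creep '[[0.05,0,0,0,0,0.3,-1],[0.05,0,0,0,0,0.3,-1]]'| grep -E "eef|wrist"; python3 fin.py

```

```text
eef_pos: [0.5972, -0.1403, 0.2585]
wrist_force: [-0.4, 0.2, 0.4]
t 8.55 p [ 0.5972 -0.1403  0.2585] xyaw 135.86 zaxis [ 0.001 -0.    -1.   ] F [-0.4  0.2  0.4] g -0.0 q [-0.09  0.72  0.33  1.76 -0.33  0.72  1.22]
fin dial deg 52.24917741542289 87 [ 0.60086301 -0.17210901]
```

```bash
python3 - <<'E'
from h import *
f=grab('scene');a=cv2.resize(f['image'][225:295,200:285,::-1],None,fx=8,fy=8,interpolation=cv2.INTER_CUBIC)
cv2.imwrite('pics/s4.png',cv2.convertScaleAbs(a,alpha=1.5,beta=10))
E
```

```text
(no output)
```

View pics/s4.png

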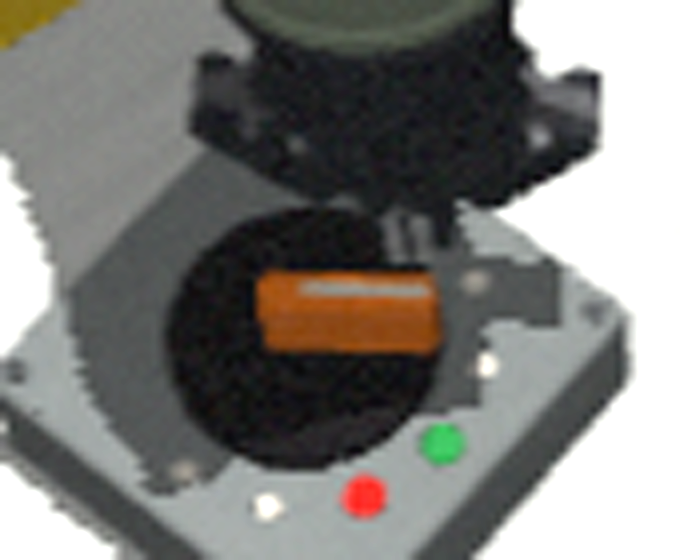

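The fin points towards about the third dot (crop 487,363), and green is at (443,443). Checking the angle numerically from these pixels.

```bash
python3 - <<'E'
from h import *
from scipy.optimize import least_squares
f=load('scene')
p=lambda c,z: world(f,200+(c[0]-3.5)/8,225+(c[1]-3.5)/8,z)[:2]
D=np.array([p(c,.057) for c in [(476,280),(487,363),(443,443),(365,495),(267,507),(185,470)]])
k=np.radians(30)*np.arange(1,7)
r=least_squares(lambda s:(np.c_[s[0]+.058*np.cos(s[2]+np.pi/2-k),s[1]+.058*np.sin(s[2]+np.pi/2-k)]-D).ravel(),[.586,-.182,.166])
s=r.x;print('axis',s[:2],'yaw',np.degrees(s[2]),'res mm',np.abs(r.fun).max()*1e3)
a,b=p((302,288),.093),p((430,292),.093);d=b-a
for z in(.092,.094):
  a,b=p((302,288),z),p((430,292),z);d=b-a;print('dial',90+np.degrees(s[2])-np.degrees(np.arctan2(d[1],d[0])),(a-s[:2])*1e3,(b-s[:2])*1e3)
st()
E
```

```text
axis [ 0.59058205 -0.18123779] yaw 9.9713760143641 res mm 0.9430435902219036
dial 53.39423970606742 [0.15496653 1.83847911] [27.90021661 31.15481588]
dial 53.394239706067104 [1.0465685 1.3583788] [28.74057118 30.62056627]
t 8.65 p [ 0.5971 -0.14    0.2584] xyaw 135.9 zaxis [ 0. -0. -1.] F [-0.1  0.5 -0.6] g -0.0 q [-0.09  0.72  0.33  1.76 -0.33  0.72  1.22]
```

```bash
python3 -m creep '[[-0.06,0.05,0,0,0,0,-1],[-0.06,0.02,0,0,0,0,-1]]'| grep -E "eef|wrist"; for i in 1 2 3 4; do python3 -m creep '[[-0.05,0.025,0,0,0,0.33,-1]]'| grep -E "eef|wrist"; done; python3 fin.py

```

```text
eef_pos: [0.6029, -0.1415, 0.2584]
wrist_force: [-2.1, 1.9, 0.1]
eef_pos: [0.605, -0.1424, 0.2584]
wrist_force: [-0.3, -0.2, 0.2]
eef_pos: [0.607, -0.1432, 0.2584]
wrist_force: [0.5, 1.0, -0.6]
eef_pos: [0.6087, -0.1437, 0.2581]
wrist_force: [-7.8, 5.5, 3.9]
eef_pos: [0.6102, -0.144, 0.2579]
wrist_force: [-14.6, 10.5, 8.3]
t 9.25 p [ 0.6102 -0.144   0.2579] xyaw 124.47 zaxis [-0.003  0.002 -1.   ] F [-14.6  10.5   8.3] g -0.0 q [-0.11  0.75  0.39  1.72 -0.38  0.76  1.06]
fin dial deg 62.18224672401179 82 [ 0.60243091 -0.1739104 ]
```

```bash
for i in 1 2 ; do python3 -m creep '[[-0.045,0.02,-0.02,0,0,0.1,-1]]'| grep -E "eef|wrist"; done; python3 fin.py

```

```text
eef_pos: [0.6111, -0.1444, 0.2581]
wrist_force: [-18.7, 13.2, 1.4]
eef_pos: [0.6121, -0.1448, 0.2582]
wrist_force: [-23.5, 17.7, -0.8]
t 9.5 p [ 0.6121 -0.1448  0.2582] xyaw 122.87 zaxis [-0.009  0.005 -1.   ] F [-23.5  17.7  -0.8] g -0.0 q [-0.12  0.75  0.39  1.71 -0.39  0.77  1.04]
fin dial deg 63.17815228935327 85 [ 0.60242292 -0.17460126]
```

```bash
for i in 1 2 ; do python3 -m creep '[[-0.035,0.015,-0.02,0,0,0,-1]]'| grep -E "eef|wrist"; done; python3 fin.py

```

```text
eef_pos: [0.6126, -0.1452, 0.2583]
wrist_force: [-27.2, 19.5, -5.6]
eef_pos: [0.6147, -0.1467, 0.2594]
wrist_force: [-4.5, 3.6, -3.1]
t 9.75 p [ 0.6147 -0.1467  0.2594] xyaw 122.91 zaxis [-0.008  0.004 -1.   ] F [-4.5  3.6 -3.1] g 0.0 q [-0.11  0.75  0.39  1.7  -0.39  0.78  1.04]
fin dial deg 68.31214749722794 82 [ 0.60380933 -0.17513008]
```

Broke loose. Advancing in small steps toward midway (75°) and a little beyond.

```bash
for i in 1 2 3; do python3 -m creep '[[-0.04,0.02,0,0,0,0.25,-1]]'| grep -E "eef|wrist"; done; python3 fin.py

```

```text
eef_pos: [0.618, -0.1492, 0.2611]
wrist_force: [-3.4, 4.0, -2.8]
eef_pos: [0.6197, -0.1505, 0.2613]
wrist_force: [-2.3, 2.4, -0.9]
eef_pos: [0.6214, -0.1517, 0.2615]
wrist_force: [-1.4, 2.1, -0.7]
t 10.1 p [ 0.6214 -0.1517  0.2615] xyaw 116.14 zaxis [ 0. -0. -1.] F [-1.4  2.1 -0.7] g -0.0 q [-0.13  0.76  0.43  1.68 -0.42  0.79  0.95]
fin dial deg 84.1073654433732 86 [ 0.60401476 -0.17869953]
```

```bash
python3 -m creep '[[0.2,0.05,0,0,0,0,-1],[0.4,0,0,0,0,0,-1],[0.4,0,-0.3,0,0,0,-1],[0,0,-0.8,0,0,0,-1],[0,0,-0.8,0,0,0,-1],[0.9,0,0,0,0,0,-1],[0.9,0,0,0,0,0,-1],[0,0,0,0,0,0,-1]]'|grep -E "eef|wrist"
python3 fin.py; python3 - <<'E'
from h import *
f=grab('scene');a=cv2.resize(f['image'][225:295,200:285,::-1],None,fx=8,fy=8,interpolation=cv2.INTER_CUBIC)
cv2.imwrite('pics/s5.png',cv2.convertScaleAbs(a,alpha=1.5,beta=10))
E
```

```text
eef_pos: [0.5716, -0.045, 0.3376]
wrist_force: [0.5, 0.1, 0.1]
t 10.95 p [ 0.5716 -0.045   0.3376] xyaw 116.65 zaxis [-0.001  0.003 -1.   ] F [0.5 0.1 0.1] g -0.0 q [-0.37  0.57  0.49  1.82 -0.36  0.84  0.77]
fin dial deg 83.46064632748306 85 [ 0.60411809 -0.17923588]
```

View pics/s5.png

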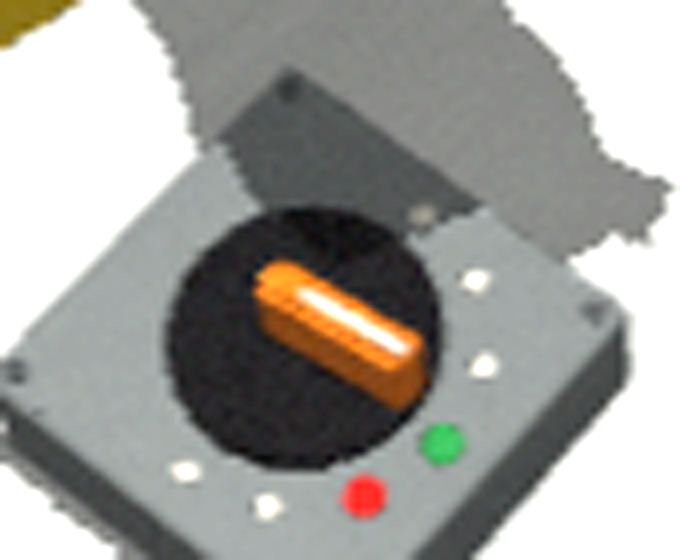

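```bash
python3 - <<'E'
from h import *
from scipy.optimize import least_squares
f=load('scene')
p=lambda c,z: world(f,200+(c[0]-3.5)/8,225+(c[1]-3.5)/8,z)[:2]
D=np.array([p(c,.057) for c in [(423,215),(476,280),(484,364),(443,443),(365,496),(267,506),(185,470)]])
k=np.radians(30)*np.arange(0,7)
s=least_squares(lambda s:(np.c_[s[0]+.058*np.cos(s[2]+np.pi/2-k),s[1]+.058*np.sin(s[2]+np.pi/2-k)]-D).ravel(),[.586,-.182,.166]).x
print('axis',s[:2],'yaw',np.degrees(s[2]))
def dial(a,b,z):
  d=p(b,z)-p(a,z);return 90+np.degrees(s[2])-np.degrees(np.arctan2(d[1],d[0])),(p(b,z)-s[:2])*1e3
print(dial((302,291),(406,350),.093))   # white line
print('edge',dial((290,265),(420,335),.093),dial((262,295),(390,362),.093))
f=grab('top')
im=f['image'];cv2.imwrite('pics/t5.png',cv2.resize(im[170:235,300:380,::-1],None,fx=8,fy=8,interpolation=cv2.INTER_CUBIC))
E
```

```text
axis [ 0.59053854 -0.18147029] yaw 10.001142960633727
(np.float64(82.71767859727214), array([38.8885753 , 12.82613658]))
edge (np.float64(81.52455672174976), array([37.79404773, 19.34978981])) (np.float64(80.67812660295643), array([38.77334641,  6.50964082]))
```

View pics/t5.png

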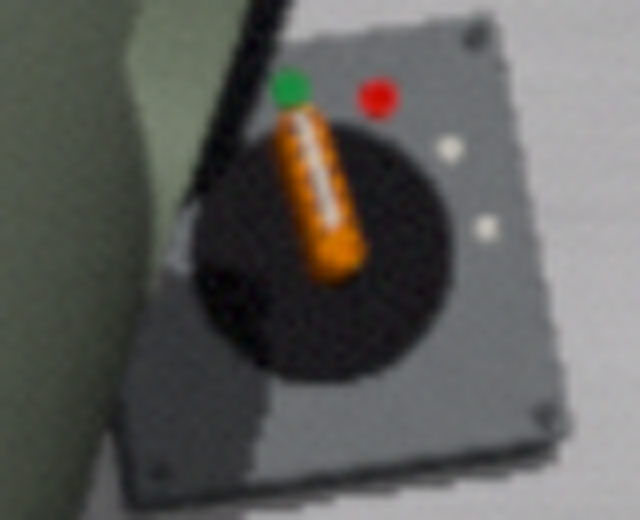

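Both views agree that the fin is about 6 to 7° short of green (≈83°), held by friction just as it was at 53°. I'll nudge it on gently with the tool aligned to the final direction, stopping at green.

```bash
python3 -m creep '[[0,0,0,0,0,0.97,-1],[0,0,0,0,0,0.96,-1],[-0.9,0.27,0,0,0,0,-1],[-0.9,0.27,0,0,0,0,-1],[-0.89,0.28,0,0,0,0,-1],[0,0,0,0,0,0,-1]]'|grep -E "wrist"
python3 -c "
from h import *
st([.6227,-.1453,.2585])"
```

```text
wrist_force: [-1.8, 0.9, 0.4]
t 11.7 p [ 0.6242 -0.1563  0.3375] xyaw 99.42 zaxis [ 0.001 -0.003 -1.   ] F [-1.8  0.9  0.4] g -0.0 q [-0.2   0.7   0.56  1.63 -0.43  0.94  0.68]
units [0.28 0.01 1.97]
```

```bash
python3 -m creep '[[0.28,0,0,0,0,0,-1],[0,0,0,0,0,0,-1],[0,0,0.6,0,0,0,-1],[0,0,0.6,0,0,0,-1],[0,0,0.5,0,0,0,-1],[0,0,0.25,0,0,0,-1],[0,0,0,0,0,0,-1]]'|grep -E "wrist"
python3 -c "
from h import *
st([.6246,-.1564,.2585])"; python3 fin.py
```

```text
wrist_force: [-0.4, -0.1, -0.2]
t 12.4 p [ 0.6216 -0.1389  0.2587] xyaw 99.78 zaxis [-0.002  0.    -1.   ] F [-0.4 -0.1 -0.2] g -0.0 q [-0.19  0.78  0.5   1.69 -0.49  0.79  0.71]
units [-0.44 -0.    0.  ]
t 12.4 p [ 0.6216 -0.1389  0.2587] xyaw 99.78 zaxis [-0.002  0.    -1.   ] F [-0.4 -0.1 -0.2] g -0.0 q [-0.19  0.78  0.5   1.69 -0.49  0.79  0.71]
fin dial deg 83.53222557231419 87 [ 0.60449177 -0.17892543]
```

```bash
python3 -m creep '[[-0.1,0,0,0,0,0,-1],[-0.1,0,0,0,0,0,-1],[-0.05,0,0,0,0,0,-1],[0,0,0,0,0,0,-1]]'|grep -E "eef|wrist"; for i in 1 2 3; do python3 -m creep '[[-0.04,0,0,0,0,0,-1],[0,0,0,0,0,0,-1]]'|grep -E "eef|wrist"; done; python3 fin.py
```

```text
eef_pos: [0.6236, -0.1501, 0.2599]
wrist_force: [-0.1, 0.2, -0.0]
eef_pos: [0.6238, -0.1513, 0.2596]
wrist_force: [-0.2, 0.9, -0.3]
eef_pos: [0.6241, -0.1529, 0.2595]
wrist_force: [-0.7, -0.0, -0.2]
eef_pos: [0.6244, -0.1545, 0.2595]
wrist_force: [0.4, -0.5, 0.3]
t 13.45 p [ 0.6244 -0.1545  0.2595] xyaw 99.73 zaxis [ 0. -0. -1.] F [ 0.4 -0.5  0.3] g -0.0 q [-0.16  0.79  0.5   1.68 -0.49  0.8   0.73]
fin dial deg 88.6820374533319 86 [ 0.60462553 -0.18076004]
```

```bash
for i in 1 2; do python3 -m creep '[[-0.02,0,0,0,0,0,-1],[0,0,0,0,0,0,-1]]'|grep -E "eef|wrist";  python3 fin.py|tail -1; done
```

```text
eef_pos: [0.6245, -0.1551, 0.2595]
wrist_force: [-0.6, 0.4, -0.1]
fin dial deg 90.85665003840614 85 [ 0.60519254 -0.18012077]
eef_pos: [0.6246, -0.1559, 0.2595]
wrist_force: [-0.7, 0.2, -0.8]
fin dial deg 89.99512203674585 88 [ 0.60649016 -0.18039823]
```

```bash
python3 -m creep '[[0.2,0,0,0,0,0,-1],[0.5,0,0,0,0,0,-1],[0.5,0,-0.4,0,0,0,-1],[0,0,-0.8,0,0,0,-1],[0.5,0,-0.8,0,0,0,-1],[1,0,0,0,0,0,-1],[1,0,0,0,0,0,-1],[1,0,0,0,0,0,-1],[1,0,0,0,0,0,-1],[0,0,0,0,0,0,-1]]'|grep -E "eef|wrist"
python3 - <<'E'
from h import *
st()
a=grab('scene')['image'][225:295,200:285,::-1];b=grab('top')['image'][165:235,305:375,::-1]
r=lambda x,k:cv2.resize(x,None,fx=k,fy=k,interpolation=cv2.INTER_CUBIC)
A=r(a,5);B=r(b,6);B=cv2.copyMakeBorder(B,0,0,0,0,0);A=cv2.copyMakeBorder(A,0,420-350,0,0,cv2.BORDER_CONSTANT)
cv2.imwrite('pics/s6.png',cv2.resize(cv2.convertScaleAbs(cv2.hconcat([A[:, :380],B]),alpha=1.4,beta=8),None,fx=1,fy=1))
E
```

```text
eef_pos: [0.5851, 0.0752, 0.339]
wrist_force: [0.2, 0.1, -0.5]
t 15.0 p [0.5851 0.0752 0.339 ] xyaw 100.16 zaxis [-0.001  0.003 -1.   ] F [ 0.2  0.1 -0.5] g 0.0 q [-0.62  0.62  0.58  1.78 -0.43  0.88  0.34]
```

View pics/s6.png

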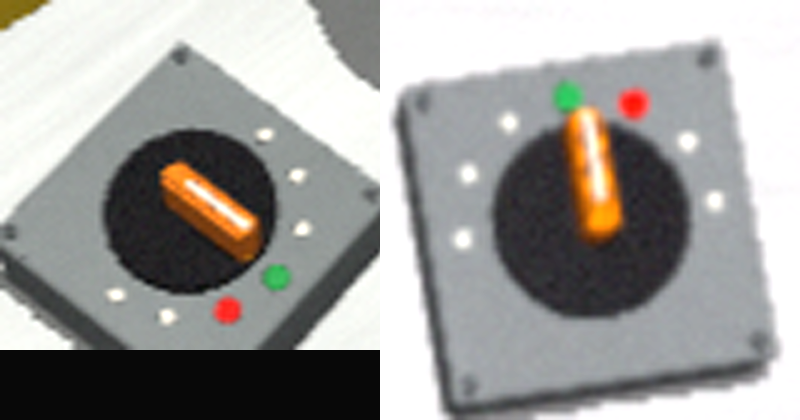

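Top view: the fin line (586,112)–(601,200) leans 9.7°, against a console yaw of about 10°, so it points at green. I'll quantify it once more and locate the small button in both views.

```bash
python3 - <<'E'
from h import *
f=load('scene')
p=lambda c,z: world(f,200+(c[0]-2)/5,225+(c[1]-2)/5,z)[:2]
d=p((250,228),.093)-p((188,180),.093);print('dial',100-np.degrees(np.arctan2(d[1],d[0])))
for n,(u0,u1,v0,v1) in {'scene':(315,340,203,222),'top':(215,243,185,212)}.items():
    f=load(n);im=f['image'].astype(int);m=np.zeros(im.shape[:2],bool);s=np.s_[v0:v1,u0:u1];m[s]=(im[s][...,2]>im[s][...,0]+70)
    v,u=np.nonzero(m);print(n,len(u),u.mean(),v.mean(),world(f,u.mean(),v.mean(),.021).round(4))
E
python3 fin.py
python3 -c "
from h import *
st([.599,.126,.235])"
```

```text
dial 90.77052792380856
scene 102 325.95098039215685 210.12745098039215 [0.6013 0.1265 0.021 ]
top 0 nan nan [nan nan nan]
t 15.1 p [0.5858 0.0702 0.3395] xyaw 99.87 zaxis [-0.  0. -1.] F [-0.5 -0.9  0.6] g -0.0 q [-0.62  0.62  0.59  1.78 -0.43  0.87  0.34]
fin dial deg 89.66932456775103 96 [ 0.60585138 -0.18040064]
t 15.15 p [0.586  0.0689 0.3396] xyaw 99.76 zaxis [ 0. -0. -1.] F [ 0.1 -1.3 -0.1] g 0.0 q [-0.61  0.62  0.59  1.78 -0.43  0.87  0.34]
units [1.35 0.56 2.61]<stdin>:7: RuntimeWarning: Mean of empty slice.
  ret = ret.dtype.type(ret / rcount)
```

Dial measured at about 90°, on green. Now the small button.

```bash
python3 -m creep '[[0.7,0.3,0,0,0,0,-1],[0.68,0.3,0,0,0,0,-1],[0,0,0,0,0,0,-1],[0,0,0.8,0,0,0,-1],[0,0,0.9,0,0,0,-1],[0,0,0.9,0,0,0,-1],[0,0,0,0,0,0,-1],[0,0,0,0,0,0,-1]]'|grep -E "wrist"
python3 -c "
from h import *
st([.600,.127,.195])"
```

```text
wrist_force: [0.5, -0.3, 0.5]
t 15.95 p [0.6007 0.126  0.2362] xyaw 99.63 zaxis [-0.    -0.001 -1.   ] F [ 0.5 -0.3  0.5] g 0.0 q [-0.63  0.79  0.49  1.77 -0.53  0.72  0.32]
units [ 0.03 -0.01  1.03]
```

```bash
python3 -m creep '[[0,0,0.4,0,0,0,-1],[0,0,0.4,0,0,0,-1],[0,0,0.15,0,0,0,-1],[0,0,0,0,0,0,-1]]'|grep -E "eef|wrist"
for i in 1 2 3 4 ; do python3 -m creep '[[0,0,0.05,0,0,0,-1],[0,0,0,0,0,0,-1]]'|grep -E "eef|wrist"; done
```

```text
eef_pos: [0.6002, 0.1272, 0.1968]
wrist_force: [0.6, -0.6, 1.2]
eef_pos: [0.6005, 0.1273, 0.1958]
wrist_force: [-0.9, -0.4, 0.3]
eef_pos: [0.6006, 0.1274, 0.1937]
wrist_force: [-0.3, -0.1, 1.5]
eef_pos: [0.6006, 0.1273, 0.1915]
wrist_force: [0.6, -0.3, 3.4]
eef_pos: [0.6006, 0.1274, 0.1896]
wrist_force: [0.7, 0.2, 4.3]
```

```bash
for i in 1 2 3 ; do python3 -m creep '[[0,0,0.04,0,0,0,-1],[0,0,0,0,0,0,-1]]'|grep -E "eef|wrist"; done
```

```text
eef_pos: [0.6007, 0.1273, 0.1891]
wrist_force: [-5.9, -1.0, 26.6]
eef_pos: [0.6008, 0.1271, 0.1887]
wrist_force: [-12.8, -1.0, 49.4]
eef_pos: [0.6009, 0.127, 0.1883]
wrist_force: [-19.9, -0.4, 73.5]
```

Bottomed out. Releasing and retreating straight up.

```bash
python3 -m creep '[[0,0,-0.1,0,0,0,-1],[0,0,-0.15,0,0,0,-1],[0,0,-0.4,0,0,0,-1],[0,0,-0.8,0,0,0,-1],[0,0,-0.9,0,0,0,-1],[0,0,-0.9,0,0,0,-1],[0,0,-0.5,0,0,0,-1],[0,0,0,0,0,0,-1],[0,0,0,0,0,0,-1]]'|grep -E "eef|wrist"
python3 fin.py; python3 - <<'E'
from h import *
f=load('scene')
print('button top z',world(f,326,210),[world(f,326+i,210+j)[2].round(4) for i in(-2,0,2) for j in (-1,1)])
E
```

```text
eef_pos: [0.6001, 0.1275, 0.3349]
wrist_force: [-0.2, 0.1, 0.8]
t 18.65 p [0.6001 0.1275 0.3349] xyaw 99.75 zaxis [-0.  0. -1.] F [-0.2  0.1  0.8] g -0.0 q [-0.69  0.66  0.59  1.72 -0.45  0.9   0.25]
fin dial deg 89.6932686077798 91 [ 0.60457693 -0.18006191]
button top z [0.60120479 0.12684692 0.02120334] [np.float64(0.0221), np.float64(0.0222), np.float64(0.0237), np.float64(0.0235), np.float64(0.0231), np.float64(0.0223)]
```

The button is back up at 22 mm, the dial is still at about 90° on green, and the robot is clear of everything. Handing in.

```bash
python3 -c "
from rig import close_job
print(close_job())"
```

```text
the job is handed in; nothing more can be done
None
```

The job is handed in: the dial points at the green dot (measured at about 90°, never past it beyond the ±1° noise), and the small blue button was pressed fully down and came back up. The clock stood at 18.7 s, but two forces ran high: the finger pushed the fin with up to about 34 N and the bottomed-out button with about 76 N (wrist limit 120 N).

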